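# Sweep spent test cassettes into their tray

## Task

Clear the used test cassettes off the disposal lane: first swing the diverter lever over so that the chute feeds the tray that already holds used cassettes, then take the sprung scraper, stand it on the lane behind the cassettes at the closed end, and sweep all three over the drop edge in one unbroken stroke, keeping the scraper's spring handle pressed about half-way in all along the stroke, right up to the edge. Then stand the scraper back upright on the middle of its rubber pad and let go. Do not touch the cassettes with the gripper, and leave the other things on the bench where they are.

Things in the scene. Friction and masses are not known exactly. Their poses are not given: they have to be found in the camera images.
- station: fixed white disposal station. Origin: middle of the lane's drop edge, at table level. Its y axis points along the sweep, closed end to chute; its x axis across the lane, roughly away from the robot. The lane is a steel deck 205 mm above the table, 120 mm wide between rails, 260 mm long: y = -260 mm (closed end) to y = 0 (open drop edge)
- lane_end (a point): middle of the lane's closed end, on the deck at the foot of the end wall. End wall and side rails are 6 mm thick and stand 14 mm above the deck
- chute (a point): middle of the chute's open mouth beyond the drop edge, 70 mm past it and 219 mm above the table (top of its walls). The mouth is 120 mm wide and 140 mm long; what falls in lands on the diverter flap and slides into a tray below
- diverter (a joint): tilt of the flap and its lever, one rigid piece on a stiff hinge along the station's y axis (x = 0, 102 mm above the table); it stays where left. 0 upright, positive leaning to the station's +x, stops at -0.56 and +0.56 rad. Set = within 0.1 rad of a stop. Pieces slide to the side OPPOSITE to the lean: leaning to +x feeds the tray on the -x side, and the reverse
- lever_tip (a point): centre of the black ball (26 mm across) atop the diverter lever, 180 mm from the hinge line (282 mm above the table when upright, 255 mm at a stop). The lever is a 14 mm square steel bar outside the chute's end wall, at station y = 170 mm, 17 mm clear of the wall; about 2 N at the tip moves it
- tray_cassettes: clear open tray, 150 (station x) x 140 x 60 mm, fixed, standing half under the chute on one side (station x = -78 or +78 mm); white rectangular used cassettes lie in it. Origin: centre of its underside
- tray_dishes: the like tray on the other side of the chute, with small round dishes in it. Origin: centre of its underside
- cassette1: loose white test cassette, 70 x 24 x 7 mm, 22 g, lying flat on the lane roughly crosswise (the one nearest the closed end, at least 65 mm from the end wall). Origin: centre of its underside; x along its length
- cassette2: loose white test cassette, 70 x 24 x 7 mm, 22 g, lying flat on the lane roughly crosswise (the middle one). Origin: centre of its underside; x along its length
- cassette3: loose white test cassette, 70 x 24 x 7 mm, 22 g, lying flat on the lane roughly crosswise (the one nearest the drop edge). Origin: centre of its underside; x along its length
- scraper: sprung hand scraper standing upright on its pad, 0.35 kg. Foot: grey block with rubber sole, 104 mm (its x) x 30 mm (its y) x 26 mm high; its 104 mm side goes across the lane. Origin: centre of the sole. Either way round is the same
- scraper_grip (a point): centre of the scraper's black upright handle, 44 (scraper x) x 24 (scraper y) x 64 mm high; 80 mm above the sole with the spring out. Axes as the scraper. The handle's underside is then 22 mm above the foot
- plunger (a joint): how far the handle is pressed down towards the foot, 0 (spring out) to 0.020 m (fully in). The spring gives about 2.5 N at the start and 0.4 N more for each mm: half-way (10 mm) is about 6.5 N. On the stroke keep it between about 4 and 17 mm
- rest_pad: fixed black rubber pad, 160 (x) x 90 (y) x 6 mm, on which the scraper stands. Origin: centre of its underside
- reagent_bottle: bystander: white bottle, 60 mm across, 130 mm high. Origin: underside
- tube_rack: bystander: black tube rack, 100 x 210 x 45 mm, tubes to 90 mm. Origin: underside
- marker: bystander: black marker pen, 140 x 13 x 13 mm, lying. Origin: underside
- stapler: bystander: black stapler, 140 x 36 x 48 mm. Origin: underside
- jar: bystander: amber jar, 70 mm across, 90 mm high. Origin: underside
- tip_box: bystander: white box, 120 x 85 x 60 mm. Origin: underside

How it is judged (in metres and radians):
On the way, in this order (a step that is already met when the one before it is completed fails the run):
1. the diverter is set to feed the tray with the used cassettes (((x of tray_cassettes in the frame of station below 0 m and value of joint diverter above 0.46 rad) or (x of tray_cassettes in the frame of station above 0 m and value of joint diverter below -0.46 rad))), for 0.2 s.
2. the scraper stands on the deck behind the cassettes at the closed end, its spring pressed part-way (3 to 18.5 mm) (x of scraper in the frame of station between -0.02 and 0.02 m and z of scraper in the frame of station below 0.21 m and y of scraper in the frame of station between -0.25 and -0.195 m and value of joint plunger between 0.003 and 0.0185 m), for 0.05 s.
3. the scraper, still pressed, has passed the first half of the lane (x of scraper in the frame of station between -0.02 and 0.02 m and z of scraper in the frame of station below 0.21 m and y of scraper in the frame of station between -0.13 and -0.05 m and value of joint plunger between 0.003 and 0.0185 m), for 0.05 s.
4. the scraper, still pressed, has come to the drop edge (the foot's middle within 27 mm of it) (x of scraper in the frame of station between -0.02 and 0.02 m and z of scraper in the frame of station below 0.21 m and y of scraper in the frame of station between -0.027 and 0.03 m and value of joint plunger between 0.003 and 0.0185 m), for 0.05 s.
At the end, for the whole second after the job is handed in: all three cassettes lie at rest inside the tray that holds used cassettes, the diverter lever still lies over to feed that tray (within 0.1 rad of its stop), and the scraper stands upright at rest on its pad (foot's middle within 33 mm of the pad's middle each way), spring out, released (x of cassette1 in the frame of tray_cassettes between -0.075 and 0.075 m and y of cassette1 in the frame of tray_cassettes between -0.07 and 0.07 m and z of each of cassette1, cassette2, cassette3 in the frame of tray_cassettes below 0.07 m and linear speed of each of cassette1, cassette2, cassette3 below 0.03 m/s and x of cassette2 in the frame of tray_cassettes between -0.075 and 0.075 m and y of cassette2 in the frame of tray_cassettes between -0.07 and 0.07 m and x of cassette3 in the frame of tray_cassettes between -0.075 and 0.075 m and y of cassette3 in the frame of tray_cassettes between -0.07 and 0.07 m and ((x of tray_cassettes in the frame of station below 0 m and value of joint diverter above 0.46 rad) or (x of tray_cassettes in the frame of station above 0 m and value of joint diverter below -0.46 rad)) and x of scraper in the frame of rest_pad between -0.035 and 0.035 m and y of scraper in the frame of rest_pad between -0.033 and 0.033 m and z of scraper in the frame of rest_pad below 0.01 m and angle between scraper's own z axis and vertical below 0.1 rad and linear speed of scraper below 0.02 m/s and value of joint plunger below 0.002 m); the robot touches nothing.
It fails at once if the scraper's spring comes out (under 1 mm) in mid-stroke: on the lane between 65 mm from the end wall and 45 mm from the drop edge, less than 20 mm above the deck (x of scraper in the frame of station between -0.05 and 0.05 m and y of scraper in the frame of station between -0.195 and -0.045 m and z of scraper in the frame of station between 0.195 and 0.225 m and value of joint plunger below 0.001 m).
It fails at once if the scraper's spring is pressed fully in on the lane (over 19.3 mm) (x of scraper in the frame of station between -0.07 and 0.07 m and y of scraper in the frame of station between -0.27 and 0.03 m and value of joint plunger above 0.0193 m).
It fails at once if the gripper touches a cassette (contact force between the fingers and cassette1 above 0.3 N or contact force between the fingers and cassette2 above 0.3 N or contact force between the fingers and cassette3 above 0.3 N).
It fails at once if a bystander is moved by more than 25 mm (distance of any of reagent_bottle, tube_rack, marker, stapler, jar, tip_box from where it was at the start of the episode above 0.025 m).
It also fails if it takes over 72 s, if anything falls off the work surface, if the arm or the gripper's body presses on something with over 40 N, if the wrist force passes 120 N, or if a joint passes its speed limit or range.

## Robot

A 6-joint arm with a two-finger parallel gripper is mounted at the origin on the work surface. World frame = base frame: x ahead of the robot, y to its left, z up, the work surface at z = 0. Lengths are in mm, angles in rad, forces in N, time in s.
With the tool pointing down it reaches from about 275 to 1000 mm from the base axis. Payload 8.4 kg.
Tool frame: the origin (TCP) lies at the very end of the fingers, on their centre line; the grasp point (between the pads) lies 19 mm behind it; z points along the fingers, y is the line along which they close (so a half turn about z gives the same grasp; the last joint's range is limited). The gripper opens to 85 mm and grips with 20 to 120 N. Pads are 22 mm wide; open, the fingers measure 114 mm over their backs; the gripper's body (76 mm by 85 mm) begins 54 mm behind the grasp point. The pads swing forward as they close: fully open they stand 13 mm farther back than shut.
Start: joints at [-1.229, 0.353, 1.633, -0, 1.155, -0.002], TCP at [210.666, -588.428, 231.281] pointing down, gripper open.
Joint ranges: [-2.63, 2.63], [-0.92, 2.1], [0.06, 2.66], [-1.3, 4.44], [0, 2.69], [-3.02, 3.02]. Speed limits (rad/s): [2.22, 2.22, 2.79, 3.14, 3.14, 3.14].

## Interface

Orientations are given as [roll, pitch, yaw] about the fixed x, y, z axes, in that order (R = Rz(yaw) Ry(pitch) Rx(roll)).
In Python, from rig import r, vision gives the robot as it stands. The module is installed in compiled form; this text tells all that it offers.
- The arm moves only by the tool play_rows, never from a script. Its argument "steps" is a list of rows, each an object with "delta_pos": the shift along the tool's x, y, z in cm, a list of three; "yaw": the turn about the tool's z in rad; "jaw": the opening in per cent of the stroke, from 0 (shut) to 100 (fully open). A call has exactly 8 rows; each row is the pose to reach, as a shift and turn from the pose commanded when the call began, along the tool's axes at that moment; what a row does not reach only later rows make up. A row lasts 1/10 s, in which the tool goes at most 50 mm and 8.59 degrees, less where a joint would pass 70% of its speed; a pose out of reach is approached as far as the arm can. A call with a gripper value outside its range is refused whole. The fingers move at their own pace and stop on an object; "grip_force" is the grip in N (left out, the last holds). Time passes only in rows, so rows that repeat a pose let the fingers close, or fill a call up. It gives the time, the measured TCP pose, the force, the opening and the grip force at its end, in the units of the state.
- r.sense(): the state, without advancing time (a new reading comes with each control period).
- vision.grab_frame(name): name is "scene" or "top" or "wrist"; returns (picture, depth): 480x640x3 uint8, red, green, blue; 480x640 float32, mm along the optical axis (not along the pixel's ray), 0 where there is no reading.
- vision.calibration(name): a dict with "mtx" (3x3 intrinsics, pixels), "extrinsics" (4x4, takes a point from camera to world coordinates). Camera axes: x right, y down, z forward; pixel columns grow to the right and rows downward; lengths in mm; the calibration is good to about 2 mm. A picture is of the moment at which its call begins: read the wrist's pose just before it. calibration takes no time and is no camera call; for the wrist camera it gives the pose at the moment of the call.
- r.sign_off(): hands the job in; it is judged then, once.
Trained networks look in the newest picture that a camera, given by its name, has taken for a name from the list of things; names that differ only in an ending like _2 or _b are one class to them, and where a whole thing is asked for, a point or a joint stands for the part that bears it (a point fixed in the world has none). Each returns a list of dicts, best first, with "conf" (0 to 1); they miss things now and then, are a little off and sometimes report something else, mostly with a low value. They report only what shows in the picture. A call takes as long as a camera call.
- vision.cut_out(camera, thing): "region" (480x640 bool, what is visible of it) and "uv" ([column, row] in pixels, amid what is visible of it).
- vision.landmark_of(camera, thing): "uv" ([column, row] in pixels: a listed point, or the origin of a listed thing).
The state is a dict: "clock": time; "qpos": joint angles; "qvel": joint speeds; "joint_efforts": joint torques, N m; "eef_pos": TCP position; "tcp_rot": TCP orientation; "contact_force": force on the tool from outside, world axes, zero at the start; "wrist_torque": the same for the moment, N m; "opening": opening from 0.0 (shut) to 1.0 (fully open); "grasp_force": force on a finger pad.
Only numpy, scipy, OpenCV 4.12 (cv2) and the standard library are available. Lean on these libraries where they do the work, as an engineer would, in place of code of your own. Each camera call takes 0.05 s, during which the arm holds its last target. There are 200 camera calls.

## Working session

There is one attempt and no reset: what is moved stays moved. The work goes in short steps, Python scripts to look and compute and a tool call to move; the robot and the scene stay as the last step left them, time stands still between calls to the robot, and variables do not carry over. Pictures are saved under pics/ and viewed, at most 10 in all, crops included, and the job is handed in when it is done.

Besides the shell and the picture viewer there is one more tool, called in YAML: its name, and indented under it one key for each argument. play_rows: Moves the arm, as the interface text tells. Its arguments: {"type":"object","properties":{"steps":{"type":"array"},"grip_force":{"type":"number"}},"required":["steps"]}

```bash
mkdir -p pics
cat > h.py <<'E'
import numpy as np, cv2
from rig import r, vision
def w(cam,uv,d,K=None):
    c=vision.calibration(cam);K=c["mtx"];T=c["extrinsics"]
    p=np.array([(uv[0]-K[0][2])/K[0][0]*d,(uv[1]-K[1][2])/K[1][1]*d,d,1.]);return (np.array(T)@p)[:3]
def atz(cam,uv,z):
    a=w(cam,uv,1.);b=w(cam,uv,1000.);return a+(b-a)*(z-a[2])/(b[2]-a[2])
def cloud(cam,depth,reg=None):
    c=vision.calibration(cam);K=np.array(c["mtx"]);T=np.array(c["extrinsics"])
    m=depth>0
    if reg is not None:m&=reg
    v,u=np.nonzero(m);d=depth[v,u]
    P=np.stack([(u-K[0,2])/K[0,0]*d,(v-K[1,2])/K[1,1]*d,d],1)
    return P@T[:3,:3].T+T[:3,3],u,v
E
python3 - <<'E'
from h import *
print(r.sense())
for n in("scene","top"):
    p,d=vision.grab_frame(n);cv2.imwrite(f"pics/{n}.png",p[:,:,::-1]);np.save(n+".npy",d)
    print(n,np.round(vision.calibration(n)["extrinsics"],3).tolist())
    for t in["station","lane_end","chute","lever_tip","tray_cassettes","tray_dishes","cassette1","cassette2","cassette3","scraper","scraper_grip","rest_pad"]:
        L=vision.landmark_of(n,t);print(t,[(np.round(x["uv"]).tolist(),round(x["conf"],2)) for x in L[:3]])
E
```

```text
{'clock': 0.0, 'qpos': array([-1.22942706e+00,  3.53613118e-01,  1.63415778e+00, -1.38990941e-05,
        1.15519413e+00, -2.35867173e-03]), 'qvel': array([-1.42755551e-04,  9.39274493e-05, -2.38902045e-04,  1.07173005e-03,
       -4.68164460e-04, -1.84737795e-03]), 'joint_efforts': array([ 3.44934873e-03, -6.05248332e+01, -3.42062116e+01,  1.67422936e-04,
        9.54056246e-03,  5.47123375e-05]), 'eef_pos': array([ 210.48205685, -587.97530502,  230.57344256]), 'tcp_rot': array([-3.14022026e+00,  9.47119622e-06,  3.43733569e-01]), 'contact_force': array([-0.91763394,  0.44802001, -0.08321727]), 'wrist_torque': array([0.01357407, 0.00458888, 0.00977202]), 'grasp_force': 0.0, 'opening': 1.000125131843384}
scene [[-0.49, 0.568, -0.661, 1551.653], [0.872, 0.316, -0.374, 559.4], [-0.004, -0.76, -0.65, 1146.847], [0.0, 0.0, 0.0, 1.0]]
station [([458.0, 294.0], 0.59), ([335.0, 283.0], 0.56)]
lane_end [([256.0, 199.0], 0.96), ([459.0, 293.0], 0.52)]
chute [([362.0, 233.0], 0.61)]
lever_tip [([392.0, 229.0], 0.87), ([323.0, 221.0], 0.62)]
tray_cassettes []
tray_dishes [([340.0, 313.0], 0.85)
[... 559 characters left out ...]
([151.0, 247.0], 0.73), ([397.0, 263.0], 0.68)]
lane_end [([447.0, 266.0], 0.65)]
chute [([279.0, 250.0], 0.92), ([292.0, 236.0], 0.68)]
lever_tip [([290.0, 241.0], 0.63), ([224.0, 244.0], 0.55)]
tray_cassettes [([282.0, 303.0], 0.66), ([287.0, 239.0], 0.66)]
tray_dishes [([291.0, 238.0], 0.94)]
cassette1 [([370.0, 263.0], 0.88), ([344.0, 265.0], 0.84), ([400.0, 262.0], 0.69)]
cassette2 [([370.0, 263.0], 0.88), ([344.0, 265.0], 0.84), ([400.0, 262.0], 0.69)]
cassette3 [([370.0, 263.0], 0.88), ([344.0, 265.0], 0.84), ([400.0, 262.0], 0.69)]
scraper []
scraper_grip [([502.0, 286.0], 0.61), ([279.0, 250.0], 0.39)]
rest_pad [([488.0, 293.0], 0.95), ([492.0, 291.0], 0.44), ([317.0, 274.0], 0.28)]
```

View pics/top.png

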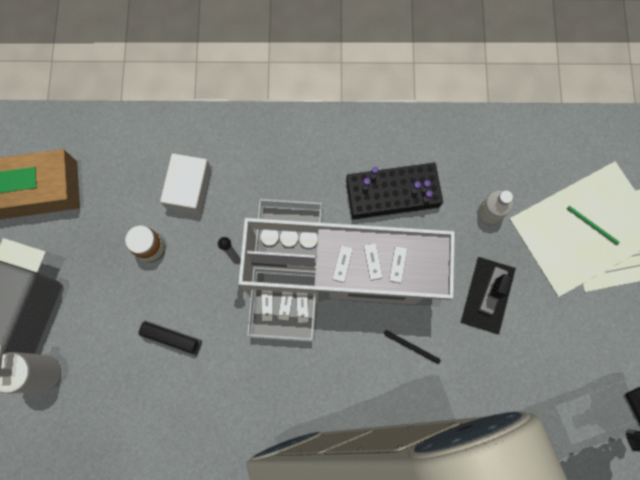

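View pics/scene.png

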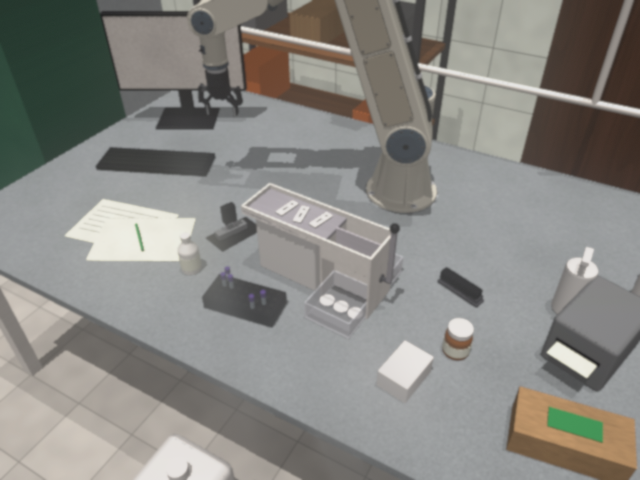

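The top view shows the used cassettes in the tray nearest the robot (282,303). That is the station's -x side, so the lever (ball at 224,244) must lean to +x. The scraper stands on its pad at (490,293), turned a little.

```bash
cat > m.py <<'E'
from h import *
d=np.load("top.npy");img=cv2.imread("pics/top.png")
P,u,v=cloud("top",d)
m=(u>230)&(u<465)&(v>205)&(v<310)
S=P[m&(P[:,2]>212)&(P[:,2]<224)]
print("n",len(S),"z",np.median(S[:,2]))
rc=cv2.minAreaRect(S[:,:2].astype(np.float32));print(rc, np.round(cv2.boxPoints(rc),1).tolist())
D=P[m&(P[:,2]>200)&(P[:,2]<209)];print("deck",np.median(D[:,2]))
B=P[(abs(u-224)<9)&(abs(v-244)<9)&(P[:,2]>225)];print("ball",len(B),B.mean(0),B.max(0))
L=P[(abs(u-230)<20)&(abs(v-250)<20)&(P[:,2]>100)&(P[:,0]>0)];print("lever",len(L),L.min(0),L.max(0))
mm=(u>455)&(u<525)&(v>250)&(v<340)
for lo,hi in((3,12),(25,50),(95,135)):
    Q=P[mm&(P[:,2]>lo)&(P[:,2]<hi)];
    if len(Q)>5:print(lo,len(Q),np.median(Q[:,2]),cv2.minAreaRect(Q[:,:2].astype(np.float32)))
for uv in((400,262),(370,263),(344,265)):print("cas",atz("top",uv,209))
for uv in((281,305),(291,239)):print("tray",atz("top",uv,60))
E
python3 m.py
python3 - <<'E'
import cv2
a=cv2.imread('pics/top.png')[195:345,205:525];cv2.imwrite('pics/c.png',cv2.resize(a,(800,375),interpolation=cv2.INTER_CUBIC))
E
```

```text
n 2832 z 217.33865142656907
((523.7283935546875, -36.68426513671875), (432.1539611816406, 133.76861572265625), 86.50254821777344) [[443.79998779296875, -248.3000030517578], [577.2999877929688, -256.3999938964844], [603.7000122070312, 174.89999389648438], [470.20001220703125, 183.10000610351562]]
deck 205.1982230338865
ball 184 [533.35566704 182.24553527 283.27500293] [546.92774437 196.20219479 298.09476926]
lever 639 [498.43857406 144.71519849 101.44219539] [585.51636663 196.20219479 298.09476926]
3 2193 5.787872340897366 ((482.19256591796875, -381.7120361328125), (157.95033264160156, 207.36343383789062), 88.1027603149414)
25 418 32.44685748211441 ((487.7127685546875, -380.45941162109375), (31.706993103027344, 105.26240539550781), 67.99981689453125)
95 290 117.01360811333711 ((487.6978454589844, -380.4479064941406), (25.789119720458984, 45.12294006347656), 69.5301284790039)
cas [ 516.71531338 -150.2011925   209.        ]
cas [514.36492133 -91.49093338 209.        ]
cas [510.07834387 -40.64535258 209.        ]
tray [448.42199176  90.50097484  60.        ]
tray [595.57321904  71.16701975  60.        ]
```

View pics/c.png

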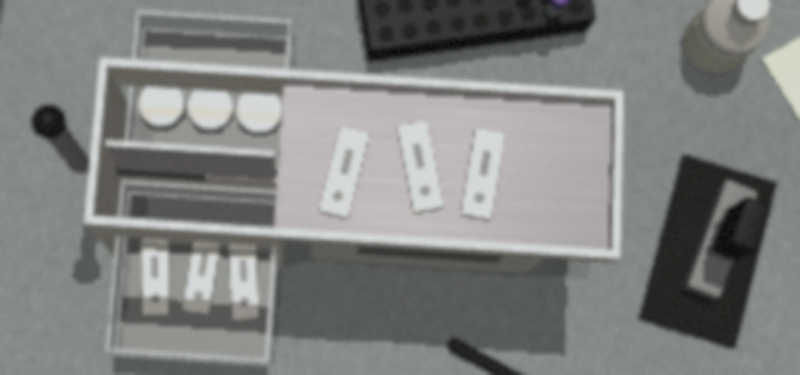

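The crop confirms it: flap and lever are near upright, the three cassettes lie crosswise on the deck, and the deck runs from crop x≈280 to 612. Next I fit the frames.

```bash
cat > m2.py <<'E'
from h import *
d=np.load("top.npy");img=cv2.imread("pics/top.png")
P,u,v=cloud("top",d);g=img[v,u].astype(int)
yaw=-0.061
c=np.array([523.7,-36.7])
ex=np.array([np.cos(yaw),np.sin(yaw)]);ey=np.array([-np.sin(yaw),np.cos(yaw)])
m=(u>230)&(u<465)&(v>205)&(v<310)
def loc(Q):return np.stack([(Q[:,:2]-c)@ex,(Q[:,:2]-c)@ey],1)
D=loc(P[m&(P[:,2]>201)&(P[:,2]<209)]);print("deck",np.percentile(D,[0.5,2,98,99.5],axis=0).T.round(1))
W=loc(P[m&(P[:,2]>213)&(P[:,2]<222)])
for nm,sel in(("+x rail",(W[:,0]>45)),("-x rail",(W[:,0]<-45))):
    Q=W[sel&(abs(W[:,1])<180)];k=np.polyfit(Q[:,1],Q[:,0],1);print(nm,k,np.percentile(Q[:,0],[5,95]))
for nm,sel in(("end",W[:,1]<-180),("far",W[:,1]>170)):
    Q=W[sel&(abs(W[:,0])<50)];print(nm,np.percentile(Q[:,1],[5,50,95]))
B=P[(abs(u-224)<9)&(abs(v-244)<9)&(P[:,2]>255)];print("ball loc",loc(B).mean(0),np.percentile(B[:,2],99))
mm=(u>455)&(u<525)&(v>250)&(v<340)&(P[:,2]<60)&(P[:,2]>-5)&(g.sum(1)<150)
Q=P[mm&(P[:,2]<12)]
print("pad",len(Q),cv2.minAreaRect(Q[:,:2].astype(np.float32)))
mk=np.zeros(d.shape,np.uint8);mk[v[mm],u[mm]]=1
n,l,s,ce=cv2.connectedComponentsWithStats(mk);i=1+s[1:,4].argmax()
pts=np.argwhere(l==i)[:,::-1].astype(float)
pw=np.array([atz("top",p,6)[:2] for p in pts],np.float32);print("pad2",s[i],cv2.minAreaRect(pw))
E
python3 m2.py
```

```text
deck [[ -66.3  -58.    59.5   60.3]
 [-208.9 -205.4  112.8  190.7]]
+x rail [-7.58285407e-04  6.23172304e+01] [59.38961544 65.79352796]
-x rail [-9.49904117e-04 -6.33826858e+01] [-66.27842256 -60.27187588]
end [-214.8089703  -211.44581403 -208.57956881]
far [181.65542065 193.3849447  196.89808219]
ball loc [ -3.5149349  219.42374815] 297.7688057298078
pad 1588 ((480.94287109375, -375.42437744140625), (87.01610565185547, 155.72755432128906), 73.35430145263672)Traceback (most recent call last):
  File "m2.py", line 22, in <module>
    pw=np.array([atz("top",p,6)[:2] for p in pts],np.float32);print("pad2",s[i],cv2.minAreaRect(pw))
                 ~~~^^^^^^^^^^^
  File "h.py", line 7, in atz
    a=w(cam,uv,1.);b=w(cam,uv,1000.);return a+(b-a)*(z-a[2])/(b[2]-a[2])
                     ~^^^^^^^^^^^^^^
  File "h.py", line 4, in w
    c=vision.calibration(cam);K=c["mtx"];T=c["extrinsics"]
ValueError: time passes only in moves, steps and waits
```

```bash
cat > plan.py <<'E'
import numpy as np,sys
O=np.array([526.4,14.2]);Y=-0.060
def st(x,y):
    return O+x*np.array([np.cos(Y),np.sin(Y)])+y*np.array([-np.sin(Y),np.cos(Y)])
def inv(p):
    d=np.array(p[:2])-O;return d@[np.cos(Y),np.sin(Y)],d@[-np.sin(Y),np.cos(Y)]
def delta(a,b):
    d=np.array(b[:3])-np.array(a[:3]);c,s=np.cos(a[3]),np.sin(a[3])
    dx,dy=d[0]*c+d[1]*s,d[0]*s-d[1]*c
    print("to",np.round(b,2),"cm",np.round([dx/10,dy/10,-d[2]/10],2),"yaw",round(-(b[3]-a[3]),3),"dist",round(np.linalg.norm(d)))
def now():
    from rig import r
    s=r.sense();e=s["eef_pos"];return [*e,s["tcp_rot"][2]]
E
python3 - <<'E'
from plan import *
a=[210.7,-588.4,231.3,0.344]
b=[330,-200,310,0.344]
p=[*st(-55,170),310,-0.06]
delta(a,b);delta(b,p);delta(p,[*st(-55,170),236,-.06])
E
```

```text
to [ 330.   -200.    310.      0.34] cm [ 24.33 -32.54  -7.87] yaw -0.0 dist 414
to [ 4.8169e+02  1.8719e+02  3.1000e+02 -6.0000e-02] cm [ 27.34 -31.33  -0.  ] yaw 0.404 dist 416
to [ 4.8169e+02  1.8719e+02  2.3600e+02 -6.0000e-02] cm [ 0.  -0.   7.4] yaw -0.0 dist 74
```

play_rows:
  steps:
    - {"delta_pos": [0,0,-5],"yaw": 0,"jaw": 0}
    - {"delta_pos": [3,-4,-7.9],"yaw": 0,"jaw": 0}
    - {"delta_pos": [6.5,-8.5,-7.9],"yaw": 0,"jaw": 0}
    - {"delta_pos": [9.5,-12.5,-7.9],"yaw": 0,"jaw": 0}
    - {"delta_pos": [12.5,-16.5,-7.9],"yaw": 0,"jaw": 0}
    - {"delta_pos": [15.5,-20.5,-7.9],"yaw": 0,"jaw": 0}
    - {"delta_pos": [18.5,-24.5,-7.9],"yaw": 0,"jaw": 0}
    - {"delta_pos": [21.5,-28.5,-7.9],"yaw": 0,"jaw": 0}

```text
clock: 2.1
eef_pos: [313.0, -259.1, 310.5]
tcp_rot: [3.141, -0.001, 0.343]
contact_force: [0.0, 0.1, 0.2]
opening: -0.003
grasp_force: 0.0
```

Run:
```python
from plan import *
a=now();print(np.round(a,2));delta(a,[*st(-55,170),310,-0.06])
```

```text
[ 313.01 -259.06  310.49    0.34]
to [ 4.8169e+02  1.8719e+02  3.1000e+02 -6.0000e-02] cm [ 30.9  -36.35   0.05] yaw 0.403 dist 477
```

play_rows:
  steps:
    - {"delta_pos": [3,-3.5,0],"yaw": 0,"jaw": 0}
    - {"delta_pos": [6,-7,0],"yaw": 0.1,"jaw": 0}
    - {"delta_pos": [9,-10.5,0],"yaw": 0.2,"jaw": 0}
    - {"delta_pos": [12,-14,0],"yaw": 0.3,"jaw": 0}
    - {"delta_pos": [15,-17.5,0],"yaw": 0.4,"jaw": 0}
    - {"delta_pos": [18,-21,0],"yaw": 0.403,"jaw": 0}
    - {"delta_pos": [21,-24.5,0],"yaw": 0.403,"jaw": 0}
    - {"delta_pos": [24,-28,0],"yaw": 0.403,"jaw": 0}

```text
clock: 2.9
eef_pos: [444.8, 85.7, 310.6]
tcp_rot: [-3.142, -0.001, -0.059]
contact_force: [1.0, -0.7, 0.3]
opening: 0.0
grasp_force: 0.0
```

Run:
```python
from plan import *
a=now();print(np.round(a,2));delta(a,[*st(-55,170),310,-0.06])
```

```text
[ 4.4482e+02  8.5700e+01  3.1060e+02 -6.0000e-02]
to [ 4.8169e+02  1.8719e+02  3.1000e+02 -6.0000e-02] cm [  3.08 -10.35   0.06] yaw 0.001 dist 108
```

play_rows:
  steps:
    - {"delta_pos": [1,-4,0],"yaw": 0,"jaw": 0}
    - {"delta_pos": [2,-8,0],"yaw": 0,"jaw": 0}
    - {"delta_pos": [3,-10.3,0],"yaw": 0,"jaw": 0}
    - {"delta_pos": [3,-10.3,0],"yaw": 0,"jaw": 0}
    - {"delta_pos": [3,-10.3,3.5],"yaw": 0,"jaw": 0}
    - {"delta_pos": [3,-10.3,7.4],"yaw": 0,"jaw": 0}
    - {"delta_pos": [3,-10.3,7.4],"yaw": 0,"jaw": 0}
    - {"delta_pos": [3,-10.3,7.4],"yaw": 0,"jaw": 0}

```text
clock: 3.7
eef_pos: [480.3, 184.1, 236.8]
tcp_rot: [3.141, 0.001, -0.06]
contact_force: [-0.3, -0.6, -0.2]
opening: -0.003
grasp_force: 0.0
```

Run:
```python
from plan import *
a=now();print(np.round(a,2),inv(a))
```

```text
[ 4.8031e+02  1.8410e+02  2.3676e+02 -6.0000e-02] (np.float64(-56.19292226913238), np.float64(166.82656408949632))
```

play_rows:
  steps:
    - {"delta_pos": [1.7,-0.3,0],"yaw": 0,"jaw": 0}
    - {"delta_pos": [3.4,-0.3,0],"yaw": 0,"jaw": 0}
    - {"delta_pos": [5.1,-0.3,0],"yaw": 0,"jaw": 0}
    - {"delta_pos": [6.8,-0.3,0],"yaw": 0,"jaw": 0}
    - {"delta_pos": [8.5,-0.3,0],"yaw": 0,"jaw": 0}
    - {"delta_pos": [9.8,-0.3,0],"yaw": 0,"jaw": 0}
    - {"delta_pos": [10.8,-0.3,0],"yaw": 0,"jaw": 0}
    - {"delta_pos": [11.3,-0.3,0],"yaw": 0,"jaw": 0}

```text
clock: 4.5
eef_pos: [594.5, 180.9, 237.3]
tcp_rot: [-3.141, -0.001, -0.06]
contact_force: [-0.6, -0.3, 0.3]
opening: -0.001
grasp_force: 0.5
```

Run:
```python
from plan import *
from h import *
a=now();print(np.round(a,2),inv(a),r.sense()["contact_force"])
p,d=vision.grab_frame("scene");cv2.imwrite("pics/s2.png",cv2.resize(p[180:330,280:480,::-1],(800,600),interpolation=cv2.INTER_CUBIC))
```

```text
[ 5.9454e+02  1.8089e+02  2.3725e+02 -6.0000e-02] (np.float64(58.02036702711409), np.float64(170.47939962282862)) [-0.63745308 -0.33864049  0.32118417]
```

View pics/s2.png

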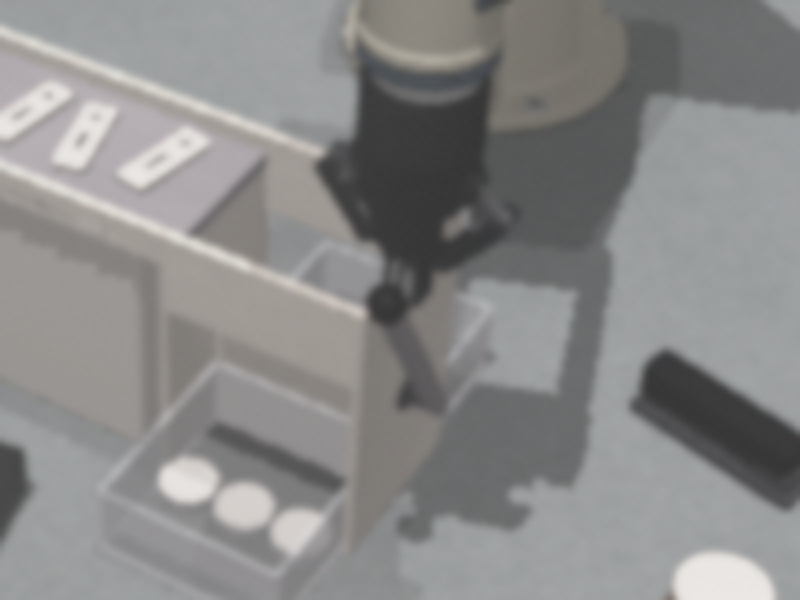

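The lever now leans towards +x (ball at 385,300 in the crop) and the fingers are behind it. I'll push on gently to the stop.

play_rows:
  steps:
    - {"delta_pos": [0.2,0,0],"yaw": 0,"jaw": 0}
    - {"delta_pos": [0.4,0,0],"yaw": 0,"jaw": 0}
    - {"delta_pos": [0.6,0,0],"yaw": 0,"jaw": 0}
    - {"delta_pos": [0.7,0,0],"yaw": 0,"jaw": 0}
    - {"delta_pos": [0.7,0,0],"yaw": 0,"jaw": 0}
    - {"delta_pos": [0.7,0,0],"yaw": 0,"jaw": 0}
    - {"delta_pos": [0.7,0,0],"yaw": 0,"jaw": 0}
    - {"delta_pos": [0.7,0,0],"yaw": 0,"jaw": 0}

```text
clock: 5.35
eef_pos: [600.6, 180.6, 236.3]
tcp_rot: [-3.142, -0.0, -0.059]
contact_force: [-0.5, 0.3, 0.1]
opening: -0.001
grasp_force: 0.2
```

Run:
```python
from plan import *
from h import *
a=now();print(np.round(a,2),inv(a),r.sense()["contact_force"])
p,d=vision.grab_frame("scene");print([(x["uv"],x["conf"]) for x in vision.landmark_of("scene","lever_tip")])
# project expected ball for angles
c=vision.calibration("scene");K=np.array(c["mtx"]);Ti=np.linalg.inv(np.array(c["extrinsics"]))
for t in(.3,.4,.46,.5,.56):
    q=Ti@[*st(180*np.sin(t),170),102+180*np.cos(t),1];print(t,(K@q[:3]/q[2])[:2].round(1))
```

```text
[ 6.0056e+02  1.8062e+02  2.3632e+02 -6.0000e-02] (np.float64(64.04641928549344), np.float64(170.56372239382193)) [-0.53327725  0.30974848  0.09821721]
[([374.3, 260.2], 0.77)]
0.3 [382.8 241.9]
0.4 [379.3 247.8]
0.46 [377.2 251.5]
0.5 [375.9 254. ]
0.56 [373.8 258. ]
```

Run:
```python
from plan import *
a=[600.6,180.6,236.3,-.06];b=[515,160,300,-.06];s=[487.7,-380.5,300,-.37]
delta(a,b);delta(a,s)
```

```text
to [ 5.15e+02  1.60e+02  3.00e+02 -6.00e-02] cm [-8.42  2.57 -6.37] yaw -0.0 dist 109
to [ 4.877e+02 -3.805e+02  3.000e+02 -3.700e-01] cm [-7.91 56.69 -6.37] yaw 0.31 dist 576
```

play_rows:
  steps:
    - {"delta_pos": [-4,0,0],"yaw": 0,"jaw": 0}
    - {"delta_pos": [-8,0,-1],"yaw": 0,"jaw": 0}
    - {"delta_pos": [-8.4,0,-5.5],"yaw": 0,"jaw": 0}
    - {"delta_pos": [-8.4,2,-8],"yaw": 0,"jaw": 0}
    - {"delta_pos": [-8.4,6.5,-8],"yaw": 0,"jaw": 20}
    - {"delta_pos": [-8.4,11,-8],"yaw": 0,"jaw": 50}
    - {"delta_pos": [-8.4,15.5,-8],"yaw": 0,"jaw": 80}
    - {"delta_pos": [-8.4,20,-8],"yaw": 0,"jaw": 80}

```text
clock: 6.25
eef_pos: [504.6, -15.7, 316.7]
tcp_rot: [3.142, -0.001, -0.059]
contact_force: [1.4, -0.2, -0.2]
opening: 0.678
grasp_force: 0.0
```

Run:
```python
from plan import *
from h import *
a=now();print(np.round(a,2),inv(a));delta(a,[487.7,-380.5,220,-.37])
p,d=vision.grab_frame("scene");print([(x["uv"],x["conf"]) for x in vision.landmark_of("scene","lever_tip")])
p,d=vision.grab_frame("wrist");np.save("wr.npy",d);cv2.imwrite("pics/wr.png",p[:,:,::-1]);c=vision.calibration("wrist");np.save("wrT.npy",c["extrinsics"])
P,u,v=cloud("wrist",d)
L=np.stack([(P[:,:2]-O)@[np.cos(Y),np.sin(Y)],(P[:,:2]-O)@[-np.sin(Y),np.cos(Y)]],1)
m=(P[:,2]>213)&(P[:,2]<223)&(L[:,1]<100)&(L[:,1]>-240)
for s in(1,-1):
    q=L[m&(s*L[:,0]>45)&(s*L[:,0]<85)]
    if len(q):print(s,len(q),np.percentile(q,[2,50,98],axis=0).round(1).tolist(),np.polyfit(q[:,1],q[:,0],1))
D=P[(P[:,2]>195)&(P[:,2]<208)];print("deckz",np.median(D[:,2]))
```

```text
[ 5.0464e+02 -1.5710e+01  3.1671e+02 -6.0000e-02] (np.float64(-19.92406010730782), np.float64(-31.156093210777527))
to [ 4.877e+02 -3.805e+02  2.200e+02 -3.700e-01] cm [ 0.45 36.52  9.67] yaw 0.311 dist 378
[([286.2, 208.9], 0.74), ([374.2, 259.2], 0.7)]
1 6813 [[60.1, -196.6], [63.0, -51.2], [65.9, 93.7]] [1.02909267e-03 6.30344976e+01]
-1 6751 [[-66.0, -224.8], [-61.5, -66.2], [-59.5, 93.5]] [ 1.50773744e-03 -6.19137471e+01]
deckz 204.87842872549052
```

play_rows:
  steps:
    - {"delta_pos": [0.1,4.7,0],"yaw": 0,"jaw": 80}
    - {"delta_pos": [0.2,9.4,0],"yaw": 0.05,"jaw": 80}
    - {"delta_pos": [0.2,14.1,0],"yaw": 0.1,"jaw": 80}
    - {"delta_pos": [0.3,18.8,0],"yaw": 0.15,"jaw": 80}
    - {"delta_pos": [0.3,23.5,0],"yaw": 0.2,"jaw": 80}
    - {"delta_pos": [0.4,28.2,0],"yaw": 0.25,"jaw": 80}
    - {"delta_pos": [0.4,32.9,0],"yaw": 0.3,"jaw": 80}
    - {"delta_pos": [0.4,36.5,1],"yaw": 0.31,"jaw": 80}

```text
clock: 7.2
eef_pos: [488.4, -380.9, 307.4]
tcp_rot: [3.141, -0.003, -0.371]
contact_force: [-0.5, 0.6, 0.5]
opening: 0.797
grasp_force: 0.0
```

play_rows:
  steps:
    - {"delta_pos": [0,0,4],"yaw": 0,"jaw": 80}
    - {"delta_pos": [0,0,8],"yaw": 0,"jaw": 80}
    - {"delta_pos": [0,0,8],"yaw": 0,"jaw": 80}
    - {"delta_pos": [0,0,8],"yaw": 0,"jaw": 80}
    - {"delta_pos": [0,0,8],"yaw": 0,"jaw": 80}
    - {"delta_pos": [0,0,8],"yaw": 0,"jaw": 80}
    - {"delta_pos": [0,0,8],"yaw": 0,"jaw": 80}
    - {"delta_pos": [0,0,8],"yaw": 0,"jaw": 80}

```text
clock: 8.0
eef_pos: [487.6, -378.8, 227.4]
tcp_rot: [3.141, -0.001, -0.369]
contact_force: [-0.2, -0.7, 0.9]
opening: 0.797
grasp_force: 0.0
```

Run:
```python
from plan import *
from h import *
a=now();print(np.round(a,2))
p,d=vision.grab_frame("wrist");cv2.imwrite("pics/wr2.png",p[:,:,::-1])
P,u,v=cloud("wrist",d);g=p[v,u].astype(int).sum(1)
near=(np.hypot(P[:,0]-485,P[:,1]+378)<110)
for lo,hi in((-2,12),(25,40),(108,130)):
    Q=P[near&(P[:,2]>lo)&(P[:,2]<hi)&((g<150)|(lo>0))]
    if len(Q)>20:
        print(lo,len(Q),np.median(Q[:,2]),cv2.minAreaRect(Q[:,:2].astype(np.float32)))
```

```text
[ 4.8762e+02 -3.7883e+02  2.2736e+02 -3.7000e-01]
-2 12960 5.701910779321793 ((480.15802001953125, -373.1455383300781), (89.27958679199219, 159.03863525390625), 72.85480499267578)
25 1825 31.650797847041133 ((487.93695068359375, -379.5166015625), (30.019821166992188, 102.69432830810547), 67.42198181152344)
108 2630 117.34429129518382 ((487.2367248535156, -379.25604248046875), (24.02074432373047, 44.631439208984375), 67.35830688476562)
```

View pics/wr2.png

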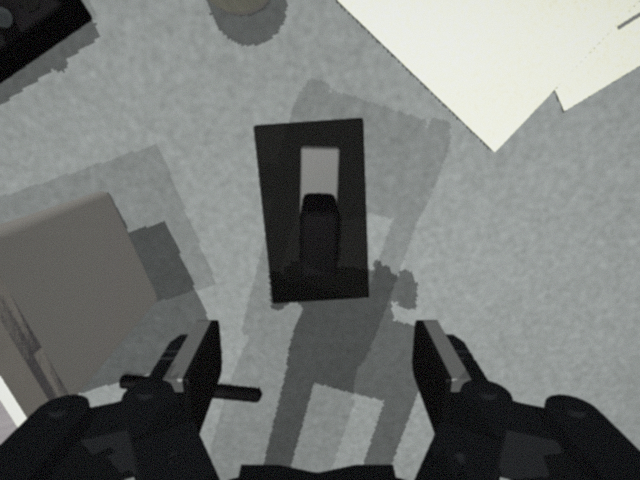

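The wrist view shows the scraper centred between the fingers (handle near 320,235), a little off the pad's middle. I'll lower and grip.

play_rows:
  steps:
    - {"delta_pos": [0,0.1,4],"yaw": 0.024,"jaw": 80}
    - {"delta_pos": [0,0.1,8],"yaw": 0.024,"jaw": 80}
    - {"delta_pos": [0,0.1,12],"yaw": 0.024,"jaw": 80}
    - {"delta_pos": [0,0.1,15],"yaw": 0.024,"jaw": 80}
    - {"delta_pos": [0,0.1,16],"yaw": 0.024,"jaw": 80}
    - {"delta_pos": [0,0.1,16],"yaw": 0.024,"jaw": 80}
    - {"delta_pos": [0,0.1,16],"yaw": 0.024,"jaw": 50}
    - {"delta_pos": [0,0.1,16],"yaw": 0.024,"jaw": 40}
  grip_force: 50

```text
clock: 8.85
eef_pos: [488.0, -380.5, 68.2]
tcp_rot: [3.141, -0.003, -0.393]
contact_force: [-0.7, -0.2, 0.4]
opening: 0.476
grasp_force: 0.0
```

play_rows:
  steps:
    - {"delta_pos": [0,0,0],"yaw": 0,"jaw": 30}
    - {"delta_pos": [0,0,0],"yaw": 0,"jaw": 15}
    - {"delta_pos": [0,0,0],"yaw": 0,"jaw": 0}
    - {"delta_pos": [0,0,0],"yaw": 0,"jaw": 0}
    - {"delta_pos": [0,0,0],"yaw": 0,"jaw": 0}
    - {"delta_pos": [0,0,0],"yaw": 0,"jaw": 0}
    - {"delta_pos": [0,0,0],"yaw": 0,"jaw": 0}
    - {"delta_pos": [0,0,0],"yaw": 0,"jaw": 0}
  grip_force: 50

```text
clock: 9.65
eef_pos: [487.1, -379.8, 66.3]
tcp_rot: [3.141, -0.0, -0.393]
contact_force: [3.1, -1.7, 2.6]
opening: 0.276
grasp_force: 50.2
```

Run:
```python
from plan import *
a=[487.3,-379.7,66.5,-.393]
delta(a,[*st(0,-225),330,-.06])
print(st(0,-225))
```

```text
to [ 5.1291e+02 -2.1040e+02  3.3000e+02 -6.0000e-02] cm [ -4.12 -16.62 -26.35] yaw -0.333 dist 314
[ 512.90809854 -210.39512149]
```

play_rows:
  steps:
    - {"delta_pos": [0,0,-2],"yaw": 0,"jaw": 0}
    - {"delta_pos": [0,0,-5],"yaw": 0,"jaw": 0}
    - {"delta_pos": [0,0,-9],"yaw": 0,"jaw": 0}
    - {"delta_pos": [0,0,-13],"yaw": 0,"jaw": 0}
    - {"delta_pos": [0,0,-17],"yaw": 0,"jaw": 0}
    - {"delta_pos": [0,0,-21],"yaw": 0,"jaw": 0}
    - {"delta_pos": [0,0,-25],"yaw": 0,"jaw": 0}
    - {"delta_pos": [0,0,-26.3],"yaw": 0,"jaw": 0}

```text
clock: 10.45
eef_pos: [487.2, -379.9, 332.5]
tcp_rot: [3.141, -0.003, -0.393]
contact_force: [-0.5, -0.5, -3.7]
opening: 0.274
grasp_force: 53.5
```

play_rows:
  steps:
    - {"delta_pos": [-0.7,-3,0],"yaw": -0.06,"jaw": 0}
    - {"delta_pos": [-1.5,-6,0],"yaw": -0.12,"jaw": 0}
    - {"delta_pos": [-2.2,-9,0],"yaw": -0.18,"jaw": 0}
    - {"delta_pos": [-3,-12,0],"yaw": -0.24,"jaw": 0}
    - {"delta_pos": [-3.7,-15,0],"yaw": -0.3,"jaw": 0}
    - {"delta_pos": [-4.1,-16.6,0],"yaw": -0.333,"jaw": 0}
    - {"delta_pos": [-4.1,-16.6,0],"yaw": -0.333,"jaw": 0}
    - {"delta_pos": [-4.1,-16.6,0],"yaw": -0.333,"jaw": 0}

```text
clock: 11.25
eef_pos: [512.1, -210.7, 328.2]
tcp_rot: [3.142, 0.002, -0.06]
contact_force: [0.8, -0.5, -3.3]
opening: 0.275
grasp_force: 53.2
```

Run:
```python
from plan import *
from h import *
a=now();print(np.round(a,2),inv(a),r.sense()["tcp_rot"]);delta(a,[*st(0,-225),275,-.06])
p,d=vision.grab_frame("wrist");cv2.imwrite("pics/wr3.png",p[:,:,::-1])
P,u,v=cloud("wrist",d);L=np.array([inv(q) for q in P[:,:2]])
for lo,hi in((285,305),(263,273)):
    k=(P[:,2]>lo)&(P[:,2]<hi)&(abs(L[:,0])<70)&(abs(L[:,1]+225)<40);Q=L[k]
    if len(Q)>20:print(lo,len(Q),np.median(P[k][:,2]),cv2.minAreaRect(Q.astype(np.float32)))
```

```text
[ 5.1209e+02 -2.1068e+02  3.2820e+02 -6.0000e-02] (np.float64(-0.7986685177613412), np.float64(-225.33504971361742)) [ 3.14155123e+00  1.96678626e-03 -6.02142751e-02]
to [ 5.1291e+02 -2.1040e+02  2.7500e+02 -6.0000e-02] cm [ 0.08 -0.03  5.32] yaw -0.0 dist 53
285 6468 292.3337555671151 ((26.834184646606445, -225.46029663085938), (30.07173728942871, 48.0510368347168), 89.90206909179688)
263 107 269.6641283947955 ((50.42995071411133, -225.1110076904297), (0.8331508636474609, 28.094430923461914), 0.5997940897941589)
```

View pics/wr3.png

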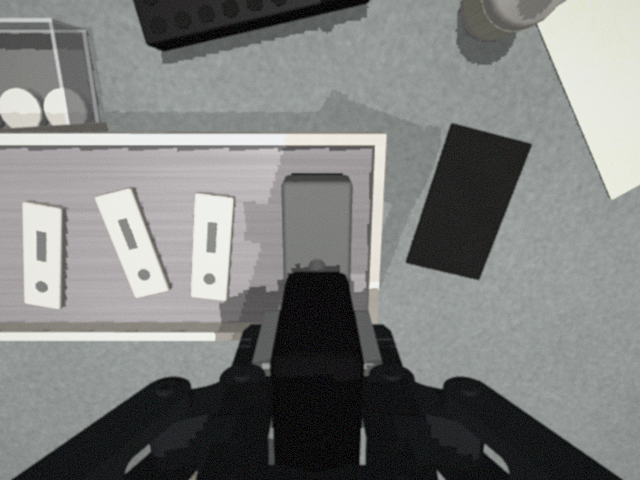

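The scraper hangs straight over the lane behind cassette1. The foot is at (317,225), inside the rails, with its own end at x≈51 mm. I'll lower and press.

play_rows:
  steps:
    - {"delta_pos": [0.1,0,2.5],"yaw": 0,"jaw": 0}
    - {"delta_pos": [0.1,0,4.5],"yaw": 0,"jaw": 0}
    - {"delta_pos": [0.1,0,5.5],"yaw": 0,"jaw": 0}
    - {"delta_pos": [0.1,0,6],"yaw": 0,"jaw": 0}
    - {"delta_pos": [0.1,0,6.4],"yaw": 0,"jaw": 0}
    - {"delta_pos": [0.1,0,6.8],"yaw": 0,"jaw": 0}
    - {"delta_pos": [0.1,0,7],"yaw": 0,"jaw": 0}
    - {"delta_pos": [0.1,0,7],"yaw": 0,"jaw": 0}

```text
clock: 12.1
eef_pos: [513.8, -211.2, 260.1]
tcp_rot: [3.14, -0.001, -0.06]
contact_force: [-3.6, -2.7, 4.2]
opening: 0.273
grasp_force: 54.3
```

play_rows:
  steps:
    - {"delta_pos": [0,0,0.1],"yaw": 0,"jaw": 0}
    - {"delta_pos": [0,0,0.2],"yaw": 0,"jaw": 0}
    - {"delta_pos": [0,0,0.2],"yaw": 0,"jaw": 0}
    - {"delta_pos": [0,0,0.2],"yaw": 0,"jaw": 0}
    - {"delta_pos": [0,0,0.2],"yaw": 0,"jaw": 0}
    - {"delta_pos": [0,0,0.2],"yaw": 0,"jaw": 0}
    - {"delta_pos": [0,0,0.2],"yaw": 0,"jaw": 0}
    - {"delta_pos": [0,0,0.2],"yaw": 0,"jaw": 0}

```text
clock: 12.9
eef_pos: [514.0, -211.1, 257.7]
tcp_rot: [3.141, -0.001, -0.06]
contact_force: [-2.6, -3.0, 4.5]
opening: 0.272
grasp_force: 54.4
```

Run:
```python
from plan import *
from h import *
s=r.sense();a=now();print(np.round(a,2),inv(a),s["contact_force"])
p,d=vision.grab_frame("wrist");cv2.imwrite("pics/wr4.png",p[:,:,::-1])
P,u,v=cloud("wrist",d);L=np.array([inv(q) for q in P[:,:2]])
k=(P[:,2]>222)&(P[:,2]<240)&(abs(L[:,0])<57)&(abs(L[:,1]+225)<40);Q=L[k]
print("foot top",len(Q),np.median(P[k][:,2]),cv2.minAreaRect(Q.astype(np.float32)))
e=[];
for _ in range(6):
    vision.grab_frame("wrist");s=r.sense();e.append([s["eef_pos"][2],s["contact_force"][2]])
print(np.mean(e,0),np.std(e,0))
```

```text
[ 5.1396e+02 -2.1110e+02  2.5770e+02 -6.0000e-02] (np.float64(1.0963583663169398), np.float64(-225.641035118749)) [-2.64568802 -3.00394863  4.53556543]
foot top 6703 230.94844515960017 ((28.421245574951172, -225.403076171875), (30.087244033813477, 48.5706672668457), 89.71790313720703)
[257.67444934   4.89650375] [0.01568306 0.37812864]
```

Footing is good and the plunger is about 8 mm in. Now the stroke along tool -y, with slightly more press.

play_rows:
  steps:
    - {"delta_pos": [0,-0.6,0.15],"yaw": 0,"jaw": 0}
    - {"delta_pos": [-0.05,-1.9,0.15],"yaw": 0,"jaw": 0}
    - {"delta_pos": [-0.1,-3.4,0.15],"yaw": 0,"jaw": 0}
    - {"delta_pos": [-0.1,-4.9,0.15],"yaw": 0,"jaw": 0}
    - {"delta_pos": [-0.1,-6.4,0.15],"yaw": 0,"jaw": 0}
    - {"delta_pos": [-0.1,-7.9,0.15],"yaw": 0,"jaw": 0}
    - {"delta_pos": [-0.1,-9.4,0.15],"yaw": 0,"jaw": 0}
    - {"delta_pos": [-0.1,-10.9,0.15],"yaw": 0,"jaw": 0}

```text
clock: 14.05
eef_pos: [520.3, -101.8, 256.5]
tcp_rot: [3.14, -0.003, -0.06]
contact_force: [-1.0, -5.0, 5.5]
opening: 0.27
grasp_force: 54.5
```

play_rows:
  steps:
    - {"delta_pos": [0,-1.5,0],"yaw": 0,"jaw": 0}
    - {"delta_pos": [0,-3,0],"yaw": 0,"jaw": 0}
    - {"delta_pos": [0,-4.5,0],"yaw": 0,"jaw": 0}
    - {"delta_pos": [0,-6,0],"yaw": 0,"jaw": 0}
    - {"delta_pos": [0,-7.5,0],"yaw": 0,"jaw": 0}
    - {"delta_pos": [0,-9,0],"yaw": 0,"jaw": 0}
    - {"delta_pos": [0,-10.5,0],"yaw": 0,"jaw": 0}
    - {"delta_pos": [0,-11.8,0],"yaw": 0,"jaw": 0}

```text
clock: 14.85
eef_pos: [527.1, 16.4, 256.4]
tcp_rot: [3.141, -0.002, -0.06]
contact_force: [-0.6, -5.5, 5.5]
opening: 0.273
grasp_force: 54.4
```

Run:
```python
from plan import *
from h import *
s=r.sense();a=now();print(np.round(a,2),inv(a),s["contact_force"])
p,d=vision.grab_frame("top");q,d=vision.grab_frame("wrist")
p=cv2.resize(p[180:360,200:480],(560,360));cv2.imwrite("pics/e.png",np.vstack([p,cv2.resize(q,(560,420))])[:,:,::-1][:600])
a=now();print(inv(a),r.sense()["contact_force"])
```

```text
[ 5.2710e+02  1.6370e+01  2.5637e+02 -6.0000e-02] (np.float64(0.5653460997104671), np.float64(2.205544355870789)) [-0.63075888 -5.48976644  5.46396844]
(np.float64(0.56255559240438), np.float64(3.6043563263508593)) [-0.54083141  4.41669031  5.36783104]
```

View pics/e.png

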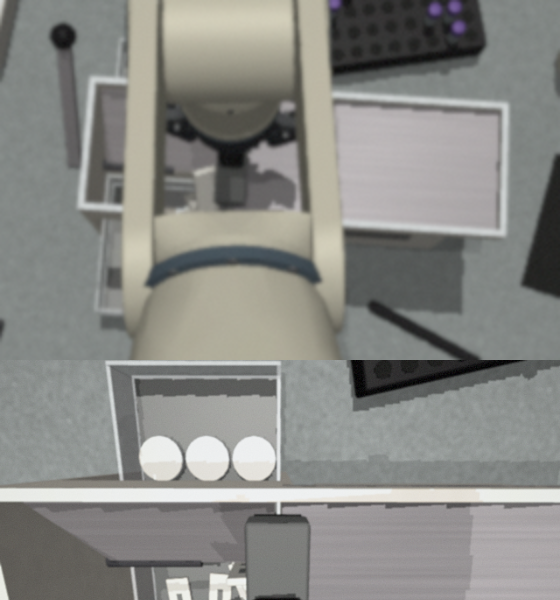

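The foot is at the drop edge (y≈+3 mm). A white piece may still be near the foot, so I'll nudge a little further and look.

play_rows:
  steps:
    - {"delta_pos": [0,-0.4,0],"yaw": 0,"jaw": 0}
    - {"delta_pos": [0,-0.8,0],"yaw": 0,"jaw": 0}
    - {"delta_pos": [0,-0.8,0],"yaw": 0,"jaw": 0}
    - {"delta_pos": [0,-0.8,-0.5],"yaw": 0,"jaw": 0}
    - {"delta_pos": [0,-0.8,-2],"yaw": 0,"jaw": 0}
    - {"delta_pos": [0,-0.8,-5],"yaw": 0,"jaw": 0}
    - {"delta_pos": [0,-0.8,-7],"yaw": 0,"jaw": 0}
    - {"delta_pos": [0,-0.8,-7],"yaw": 0,"jaw": 0}

```text
clock: 15.75
eef_pos: [527.8, 24.5, 327.9]
tcp_rot: [-3.14, -0.004, -0.06]
contact_force: [0.4, 0.9, -3.5]
opening: 0.274
grasp_force: 53.8
```

Run:
```python
from plan import *
from h import *
s=r.sense();a=now();print(np.round(a,2),inv(a),s["contact_force"])
t=[478.5,-371.5]; delta(a,[480.5,-373.5,a[2],-.34]);
q,d=vision.grab_frame("wrist");cv2.imwrite("pics/f.png",q[:,:,::-1])
print([(x["uv"],round(x["conf"],2)) for x in vision.landmark_of("wrist","cassette1")])
```

```text
[ 5.2783e+02  2.4530e+01  3.2788e+02 -6.0000e-02] (np.float64(0.8088069946465115), np.float64(10.393441910839071)) [ 0.41410103  0.89160018 -3.52608025]
to [ 4.8050e+02 -3.7350e+02  3.2788e+02 -3.4000e-01] cm [-2.33 40.02 -0.  ] yaw 0.28 dist 401
[([273.1, 228.2], 0.67)]
```

View pics/f.png

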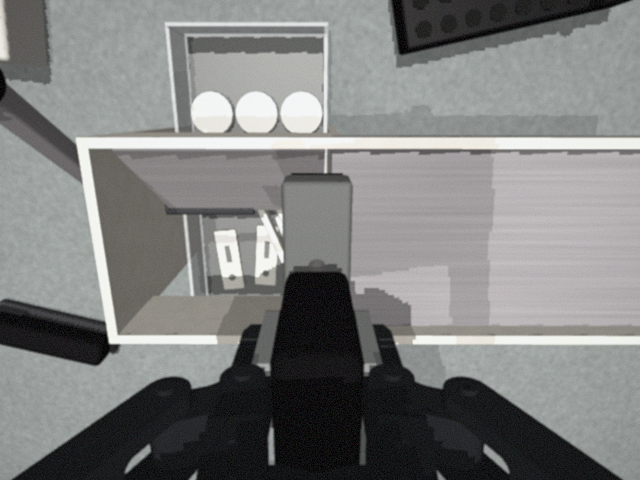

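The lane is empty and the cassettes are down in the near tray at (225–275, 255). Now back to the pad.

play_rows:
  steps:
    - {"delta_pos": [-0.2,4,0],"yaw": 0,"jaw": 0}
    - {"delta_pos": [-0.5,8.8,0],"yaw": 0.05,"jaw": 0}
    - {"delta_pos": [-0.8,13.6,0],"yaw": 0.1,"jaw": 0}
    - {"delta_pos": [-1.1,18.4,0],"yaw": 0.15,"jaw": 0}
    - {"delta_pos": [-1.4,23.2,0],"yaw": 0.2,"jaw": 0}
    - {"delta_pos": [-1.7,28,0],"yaw": 0.25,"jaw": 0}
    - {"delta_pos": [-2,32.8,0],"yaw": 0.28,"jaw": 0}
    - {"delta_pos": [-2.2,37,0],"yaw": 0.28,"jaw": 0}

```text
clock: 16.65
eef_pos: [481.1, -345.7, 323.4]
tcp_rot: [-3.14, 0.003, -0.342]
contact_force: [0.5, -0.1, -3.3]
opening: 0.273
grasp_force: 53.6
```

play_rows:
  steps:
    - {"delta_pos": [0,0,0],"yaw": 0,"jaw": 0}
    - {"delta_pos": [0,0,0],"yaw": 0,"jaw": 0}
    - {"delta_pos": [0,0,0],"yaw": 0,"jaw": 0}
    - {"delta_pos": [0,0,0],"yaw": 0,"jaw": 0}
    - {"delta_pos": [0,0,0],"yaw": 0,"jaw": 0}
    - {"delta_pos": [0,0,0],"yaw": 0,"jaw": 0}
    - {"delta_pos": [0,0,0],"yaw": 0,"jaw": 0}
    - {"delta_pos": [0,0,0],"yaw": 0,"jaw": 0}

```text
clock: 17.45
eef_pos: [482.6, -343.8, 325.9]
tcp_rot: [3.142, -0.0, -0.34]
contact_force: [0.0, -0.0, -3.5]
opening: 0.273
grasp_force: 53.7
```

Run:
```python
from plan import *
a=now();print(np.round(a,2));delta(a,[480.4,-373.3,67,-.34])
```

```text
[ 4.8263e+02 -3.4381e+02  3.2591e+02 -3.4000e-01]
to [ 4.804e+02 -3.733e+02  6.700e+01 -3.400e-01] cm [ 0.77  2.85 25.89] yaw 0.0 dist 261
```

play_rows:
  steps:
    - {"delta_pos": [0.8,2.9,0],"yaw": 0,"jaw": 0}
    - {"delta_pos": [0.8,2.9,4],"yaw": 0,"jaw": 0}
    - {"delta_pos": [0.8,2.9,8.5],"yaw": 0,"jaw": 0}
    - {"delta_pos": [0.8,2.9,13],"yaw": 0,"jaw": 0}
    - {"delta_pos": [0.8,2.9,17.5],"yaw": 0,"jaw": 0}
    - {"delta_pos": [0.8,2.9,21],"yaw": 0,"jaw": 0}
    - {"delta_pos": [0.8,2.9,23.5],"yaw": 0,"jaw": 0}
    - {"delta_pos": [0.8,2.9,24.5],"yaw": 0,"jaw": 0}

```text
clock: 18.25
eef_pos: [479.1, -373.0, 78.1]
tcp_rot: [-3.14, 0.004, -0.34]
contact_force: [0.5, 0.3, -4.0]
opening: 0.273
grasp_force: 53.5
```

play_rows:
  steps:
    - {"delta_pos": [0,0,0.4],"yaw": 0,"jaw": 0}
    - {"delta_pos": [0,0,0.8],"yaw": 0,"jaw": 0}
    - {"delta_pos": [0,0,1.2],"yaw": 0,"jaw": 0}
    - {"delta_pos": [0,0,1.4],"yaw": 0,"jaw": 0}
    - {"delta_pos": [0,0,1.5],"yaw": 0,"jaw": 0}
    - {"delta_pos": [0,0,1.5],"yaw": 0,"jaw": 0}
    - {"delta_pos": [0,0,1.5],"yaw": 0,"jaw": 0}
    - {"delta_pos": [0,0,1.5],"yaw": 0,"jaw": 0}

```text
clock: 19.05
eef_pos: [480.9, -374.5, 66.4]
tcp_rot: [3.141, -0.001, -0.34]
contact_force: [0.6, -0.7, 2.5]
opening: 0.272
grasp_force: 54.3
```

play_rows:
  steps:
    - {"delta_pos": [0,0,0],"yaw": 0,"jaw": 35}
    - {"delta_pos": [0,0,0],"yaw": 0,"jaw": 45}
    - {"delta_pos": [0,0,0],"yaw": 0,"jaw": 60}
    - {"delta_pos": [0,0,0],"yaw": 0,"jaw": 75}
    - {"delta_pos": [0,0,0],"yaw": 0,"jaw": 80}
    - {"delta_pos": [0,0,0],"yaw": 0,"jaw": 80}
    - {"delta_pos": [0,0,0],"yaw": 0,"jaw": 80}
    - {"delta_pos": [0,0,-0.5],"yaw": 0,"jaw": 80}

```text
clock: 19.85
eef_pos: [480.0, -373.7, 70.4]
tcp_rot: [-3.141, 0.001, -0.34]
contact_force: [-0.8, 0.3, -0.2]
opening: 0.801
grasp_force: 0.0
```

play_rows:
  steps:
    - {"delta_pos": [0,0,-2],"yaw": 0,"jaw": 80}
    - {"delta_pos": [0,0,-5],"yaw": 0,"jaw": 80}
    - {"delta_pos": [0,0,-9],"yaw": 0,"jaw": 80}
    - {"delta_pos": [0,0,-13],"yaw": 0,"jaw": 80}
    - {"delta_pos": [0,0,-17],"yaw": 0,"jaw": 80}
    - {"delta_pos": [0,0,-18],"yaw": 0,"jaw": 80}
    - {"delta_pos": [0,0,-18],"yaw": 0,"jaw": 80}
    - {"delta_pos": [0,0,-18],"yaw": 0,"jaw": 80}

```text
clock: 20.65
eef_pos: [479.8, -373.6, 249.7]
tcp_rot: [-3.141, 0.001, -0.34]
contact_force: [0.7, 0.3, 0.3]
opening: 0.798
grasp_force: 0.0
```

Run:
```python
from plan import *
from h import *
a=now();print(np.round(a,2))
p,d=vision.grab_frame("wrist")
P,u,v=cloud("wrist",d)
near=(np.hypot(P[:,0]-482,P[:,1]+374)<60)
for lo,hi in((25,40),(108,130)):
    Q=P[near&(P[:,2]>lo)&(P[:,2]<hi)];print(lo,len(Q),np.median(Q[:,2]),cv2.minAreaRect(Q[:,:2].astype(np.float32)))
p,d=vision.grab_frame("scene");print([(x["uv"],round(x["conf"],2)) for x in vision.landmark_of("scene","lever_tip")])
p,d=vision.grab_frame("top");cv2.imwrite("pics/g.png",cv2.resize(p[180:360,200:520,::-1],(800,450),interpolation=cv2.INTER_CUBIC))
```

```text
[ 4.7984e+02 -3.7357e+02  2.4972e+02 -3.4000e-01]
25 1578 31.29293091934818 ((480.2799377441406, -373.6124267578125), (29.885330200195312, 103.62655639648438), 70.88793182373047)
108 2256 116.99022980211586 ((480.7027282714844, -373.7679748535156), (23.584964752197266, 43.77705383300781), 69.92839813232422)
[([376.4, 257.1], 0.57)]
```

View pics/g.png

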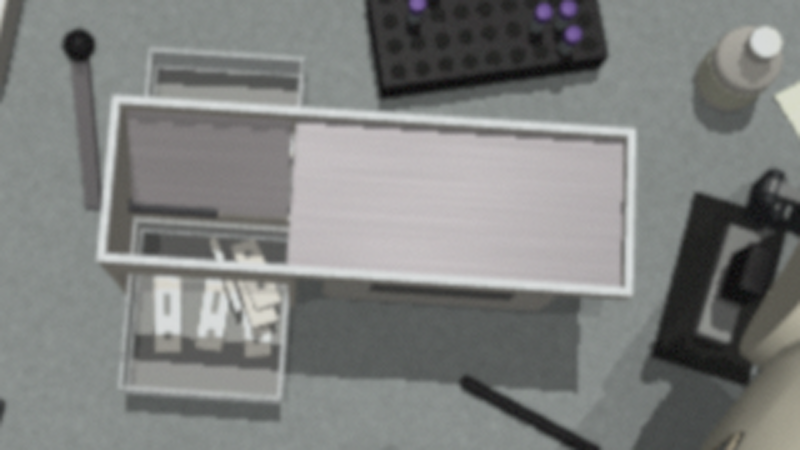

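The lane is clear, the lever lies over, and the scraper stands centred on its pad. I'll check the pile height in the tray and the faint spot at the drop edge.

Run:
```python
from plan import *
from h import *
p,d=vision.grab_frame("top")
P,u,v=cloud("top",d);L=np.stack([(P[:,:2]-O)@[np.cos(Y),np.sin(Y)],(P[:,:2]-O)@[-np.sin(Y),np.cos(Y)]],1)
# tray walls and interior
k=(L[:,0]<-2)&(L[:,0]>-148)&(L[:,1]>8)&(L[:,1]<132)&(P[:,2]<150)&(p[v,u].sum(1)>560)
c=np.c_[L[k],P[k][:,2]];print(len(c),np.percentile(c,[0,2,50,98,100],axis=0).round(0).tolist())
e=(u>312)&(u<322)&(v>225)&(v<285)
for uu in range(313,322,2):
    print(uu,[int(P[(u==uu)&(v==vv)][0,2]) if ((u==uu)&(v==vv)).any() else None for vv in range(228,284,6)])
for x in vision.landmark_of("top","cassette1"):print(np.round(x["uv"]),round(x["conf"],2))
```

```text
588 [[-98.0, 10.0, 4.0], [-96.0, 13.0, 8.0], [-70.0, 67.0, 15.0], [-28.0, 118.0, 41.0], [-24.0, 120.0, 43.0]]
313 [202, 186, 174, 158, 147, 126, 109, 68, 11, 2]
315 [197, 186, 173, 157, 139, 2, 0, 69, 207, 200]
317 [196, 9, 13, 205, 203, 206, 206, 205, 204, 206]
319 [206, 206, 203, 203, 205, 199, 204, 206, 204, 203]
321 [208, 202, 203, 204, 203, 205, 205, 207, 204, 203]
[298. 290.] 0.76
[291. 289.] 0.62
[301. 296.] 0.49
```

```bash
python3 -c "
from rig import r
print(r.sign_off())"
```

```text
the job is handed in; nothing more can be done
None
```

The job is handed in, with no verdict returned: the lever is over to feed the cassette tray, the stroke cleared all three cassettes off the lane into it, and the scraper stands released on the middle of its pad.

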